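Clear the screwdriver off the rubber pad and stand the adhesive bottle there

TASK

The round black rubber pad with the steel rim is where the small white adhesive bottle belongs, but the screwdriver has been left lying on it. First lay the screwdriver in the long shallow metal tray, fully inside it, then stand the adhesive bottle upright in the middle of the pad. Leave the small white tub and the spray can on the bench where they stand.

Things in the scene. Friction and masses are not known exactly. Their poses are not given: they have to be found in the camera images.
- pad_top (a point): centre of the upper face of the black round rubber pad, 138 mm across and 8 mm thick, fixed flat on the bench with a thin steel ring (149 mm across, 6 mm high) round its edge; z up
- tray: shallow open metal tray, 260 mm long (its x) by 120 mm wide (its y), fixed on the bench; walls 4 mm thick, rim 25 mm above the bench, inner floor 4 mm above the bench, 252 x 112 mm inside. It stands empty. Origin: centre of its underside; z up
- driver_grip (a point): centre of the handle of the screwdriver (200 mm long, red plastic handle, thin steel blade) that lies on the pad. x points along the tool from the handle towards the blade's tip; the handle runs 47 mm either way along x and is 25 mm high; across y it gives 16 mm of firm grip (it looks up to 26 mm wide). This point is half-way up the handle, 12.5 mm above what it lies on; mass about 90 g, balanced at this point
- driver_tip (a point): tip of the screwdriver's blade, 152.5 mm from driver_grip along x, at the same height
- bottle_mid (a point): centre of the small white adhesive bottle standing on the bench: round, 80 mm high, body 25 mm across up to 60 mm height, narrower cap above. This point is on its axis, 40 mm above its foot; its z points up the bottle; mass about 35 g
- tub: bystander: small white lidded tub, 64 mm across, 66 mm high, loose; origin at the centre of its underside
- can: bystander: upright spray can, 60 mm across, 178 mm high, loose; origin at the centre of its underside
Mind the look-alikes: they are no part of the job. There is more than one size of the part that bears bottle_mid; the job needs the smallest.

How it is judged:
By the outcome, as a careful person would: the job done as asked, in the order asked, and still so for the second after the job is handed in, with the robot touching nothing.
It also fails if it takes over 64 s, if anything falls off the work surface, if the arm or the gripper's body presses on something with over 40 N, if the wrist force passes 120 N, or if a joint passes its speed limit or range.

ROBOT

A 6-joint arm with a two-finger parallel gripper is mounted at the origin on a cart in front of the work surface, level with it; the furniture and walls round the work are solid. World frame = base frame: x ahead of the robot, y to its left, z up, the work surface at z = 0. Lengths are in m, angles in rad, forces in N, time in s.
With the tool pointing down it reaches from about 0.3 to 0.775 m from the base axis. Payload 14.6 kg.
Tool frame: the origin (TCP) lies at the very end of the fingers, on their centre line; the grasp point (between the pads) lies 19 mm behind it; z points along the fingers, y is the line along which they close (so a half turn about z gives the same grasp; the last joint's range is limited). The gripper opens to 94 mm and grips with 3 to 60 N. Pads are 16 mm wide; open, the fingers measure 119 mm over their backs; the gripper's body (75 mm by 177 mm) begins 78 mm behind the grasp point.
Start: joints at [-0.067, 0.3, 1.521, -0, 1.321, -0.067], TCP at [0.55, -0, 0.205] pointing down, gripper open.
Joint ranges: [-3.03, 3.03], [-0.79, 2.21], [0.23, 2.52], [-1.04, 4.18], [0, 3.07], [-2.55, 2.55]. Speed limits (rad/s): [2.22, 2.22, 2.57, 3.14, 3.14, 3.14].

INTERFACE

Orientations are given as a unit quaternion [w, x, y, z].
In Python, from cell import bot gives the robot as it stands. Calls block until the motion is done:
- bot.move_pose(position, orientation): joint-space move of the TCP to a pose.
- bot.servo_line(position, rotation=None, vel=0.15, contact_N=None): straight line of the TCP; rotation=None keeps the orientation; vel is the mean speed in m/s. With contact_N (N) it stops when the force on the tool has changed by that much, and returns True; else False.
- bot.set_joints(angles): joint-space move.
- bot.grip(opening, squeeze=None): opening from 0.0 (shut) to 1.0 (fully open); squeeze is the grip in N (None keeps the last); returns when the fingers have stopped.
- bot.hold(seconds).
- bot.solve_ik(position, orientation): joint angles nearest the present ones, or None.
- bot.get_state(): the state.
- bot.grab_frame(name): name is "scene" or "side" or "wrist"; returns the picture (420x560x3 uint8, red, green, blue); there is no depth.
- bot.calibration(name): a dict with "K" (3x3 intrinsics, pixels), "R" (3x3) and "t" (3): a world point X has camera coordinates R X + t. Camera axes: x right, y down, z forward; pixel columns grow to the right and rows downward; lengths in m; the calibration is good to about 2 mm. A picture is of the moment at which its call begins: read the wrist's pose just before it. calibration takes no time and is no camera call; for the wrist camera it gives the pose at the moment of the call.
A pose or a line that the arm cannot do raises bot.IKError and nothing moves.
- bot.job_done(): hands the job in; it is judged then, once.
Trained networks look in the newest picture that a camera, given by its name, has taken for a name from the list of things; names that differ only in an ending like _2 or _b are one class to them, and where a whole thing is asked for, a point or a joint stands for the part that bears it (a point fixed in the world has none). Each returns a list of dicts, best first, with "score" (0 to 1); they miss things now and then, are a little off and sometimes report something else, mostly with a low value. They report only what shows in the picture. A call takes as long as a camera call. They do not tell look-alikes from the thing itself.
- bot.silhouettes(label, camera): "pixels" (420x560 bool, what is visible of it) and "extent" ([left, top, right, bottom] in pixels, round what is visible of it).
The state is a dict: "time_s": time; "joint_pos": joint angles; "qvel": joint speeds; "joint_efforts": joint torques, N m; "ee_pos": TCP position; "ee_rot": TCP orientation; "force": force on the tool from outside, world axes, zero at the start; "moment": the same for the moment, N m; "grip_width": opening from 0.0 (shut) to 1.0 (fully open); "grasp_force": force on a finger pad.
Only numpy, scipy, OpenCV 4.12 (cv2) and the standard library are available. Lean on these libraries where they do the work, as an engineer would, in place of code of your own. Each camera call takes 0.05 s, during which the arm holds its last target. There are 200 camera calls.

## Working session

There is one attempt and no reset: what is moved stays moved. The work goes in short steps, each a Python script; the robot and the scene stay as the last script left them, time stands still between calls to the robot, and variables do not carry over. Pictures are saved under pics/ and viewed, at most 10 in all, crops included, and the job is handed in when it is done.

```bash
mkdir -p pics; ls; cat > h.py <<'E'
import numpy as np, cv2
from cell import bot
def save(im,n): cv2.imwrite(f'pics/{n}.png',cv2.cvtColor(im,cv2.COLOR_RGB2BGR))
def ray(cal,u,v,z):
    K,R,t=(np.array(cal[k]) for k in 'KRt')
    c=-R.T@t; d=R.T@np.linalg.solve(K,[u,v,1.]); return c+d*(z-c[2])/d[2]
def proj(cal,X):
    K,R,t=(np.array(cal[k]) for k in 'KRt'); p=K@(R@np.array(X)+t); return p[:2]/p[2]
def down(yaw): # tool z down, tool y (closing) at angle yaw in world
    from scipy.spatial.transform import Rotation as Ro
    y=np.array([np.cos(yaw),np.sin(yaw),0]); z=np.array([0,0,-1.]); x=np.cross(y,z)
    q=Ro.from_matrix(np.c_[x,y,z]).as_quat(); return [q[3],*q[:3]]
E
python3 - <<'E'
from h import *
ims=[]
for n in ['scene','side','wrist']:
    save(bot.grab_frame(n),n+'0'); c=bot.calibration(n); print(n,np.round(-np.array(c['R']).T@np.array(c['t']),3),c['K'][0][0])
    for l in ['pad_top','tray','driver_grip','driver_tip','bottle_mid','tub','can']:
        try: print(n,l,[(round(d['score'],2),d['extent'],[np.round(ray(c,(d['extent'][0]+d['extent'][2])/2,d['extent'][3],0),3)]) for d in bot.silhouettes(l,n)])
        except Exception as e: print(l,e)
print(bot.get_state())
E
```

```text
pics
scene [-0.32  -0.58   0.816] 492.0336731939809
scene pad_top [(0.91, [321.7, 215.4, 380.4, 258.6], [array([ 0.484, -0.298,  0.   ])])]
scene tray [(0.97, [148.4, 151.3, 250.6, 205.0], [array([0.477, 0.143, 0.   ])])]
scene driver_grip [(0.86, [336.2, 205.3, 372.6, 245.1], [array([ 0.531, -0.287, -0.   ])])]
scene driver_tip [(0.64, [333.8, 201.0, 374.7, 250.3], [array([ 0.514, -0.294,  0.   ])])]
scene bottle_mid [(0.91, [169.0, 200.4, 187.5, 237.9], [array([0.344, 0.108, 0.   ])]), (0.77, [273.7, 197.3, 281.0, 232.7], [array([ 0.48, -0.1 ,  0.  ])]), (0.67, [240.4, 189.6, 251.7, 218.8], [array([ 0.489, -0.   ,  0.   ])])]
scene tub [(0.91, [217.5, 207.9, 246.3, 244.7], [array([ 0.388, -0.024,  0.   ])])]
scene can [(0.67, [427.0, 166.6, 470.4, 246.4], [array([ 0.636, -0.487,  0.   ])])]
side [0.199 0.925 0.445] 451.08229922284306
side pad_top [(0.91, [264.3, 207.0, 311.8, 223.2], [array([ 0.527, -0.183,  0.   ])])]
side tray [(0.67, [148.3, 250.9, 281.0, 327.3], [array([0.502, 0.331, 0.   ])])]
side driver_grip [(0.69, [276.0, 201.3, 307.7, 214.8], [array([ 0.536, -0.252,  0.  
[... 1458 characters left out ...]
': array([-6.65678404e-02,  2.99896365e-01,  1.52097439e+00, -2.77923365e-05,
        1.32069077e+00, -6.66032553e-02]), 'qvel': array([ 1.38288694e-03, -1.61511351e-03,  1.23259083e-03, -8.22911189e-04,
        9.52185374e-05,  5.58234589e-04]), 'joint_efforts': array([ 2.36409374e-03, -5.31663859e+01, -3.52916944e+01,  7.09515950e-02,
        2.12626113e-02,  3.45066712e-05]), 'ee_pos': array([5.50003034e-01, 7.24839208e-06, 2.05458422e-01]), 'ee_rot': array([2.05793374e-05, 7.07091828e-01, 7.07121734e-01, 1.16210497e-07]), 'force': array([ 0.20447618,  0.50030378, -0.18455064]), 'moment': array([ 0.00880122,  0.08527484, -0.03221047]), 'grasp_force': 0.0, 'grip_width': 0.9996552429149819}
```

View pics/scene0.png

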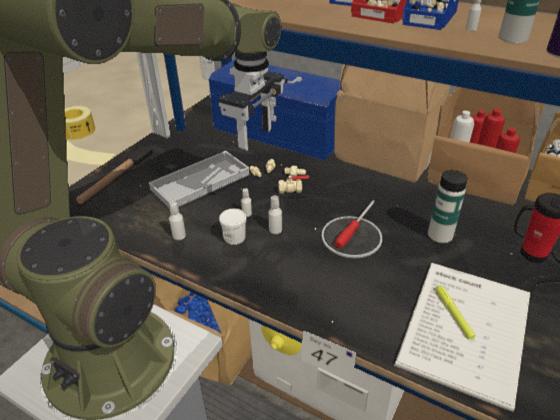

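View pics/side0.png

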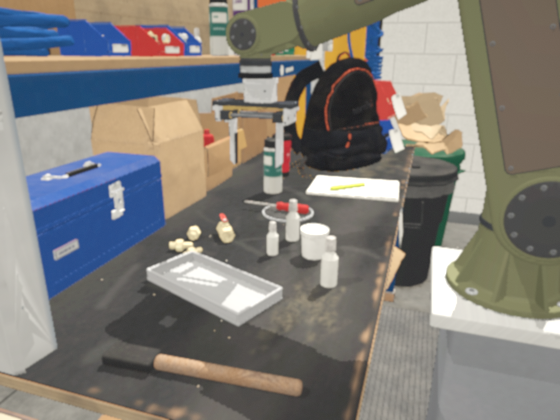

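The scene picture shows three candidate bottles at (177,222), (275,215) and (246,204). The last one is the smallest. The screwdriver is on the pad at about (352,228), with its blade pointing up and to the right. The tray is at (200,180), the tub at (232,226) and the can at (446,207). In the side picture the same bottles are at (330,262), (293,220) and (272,238); again the last is the smallest.

```bash
python3 - <<'E'
from h import *
im=cv2.cvtColor(cv2.imread('pics/scene0.png'),cv2.COLOR_BGR2RGB); a=cv2.resize(im[180:260,150:390],None,fx=3.3,fy=3.3,interpolation=2)
w=cv2.cvtColor(cv2.imread('pics/wrist0.png'),cv2.COLOR_BGR2RGB); b=cv2.resize(w[:,:],(400,300))
o=np.zeros((600,800,3),np.uint8);o[:a.shape[0],:a.shape[1]]=a;o[-300:,:400]=b;save(o,'crop1')
# bottle heights from extents (foot mid, then height at top)
for n,es in {'scene':[[169.0,200.4,187.5,237.9],[273.7,197.3,281.0,232.7],[240.4,189.6,251.7,218.8]],'side':[[322.7,234.1,341.9,287.6],[286.3,200.3,298.2,241.6],[266.3,222.3,274.5,253.4]]}.items():
    c=bot.calibration(n)
    for e in es:
        u=(e[0]+e[2])/2; f=ray(c,u,e[3],0); cam=ray(c,u,e[3],.2)-f; d=-cam[:2]/np.linalg.norm(cam[:2]); f[:2]+=d*.012
        h=[proj(c,f+[0,0,z])[1] for z in np.linspace(0,.15,151)]
        print(n,f.round(3),'height mm',int(np.argmin(abs(np.array(h)-e[1]))))
c=bot.calibration('wrist'); p=ray(c,287.6,356,.007);print('pad',p)
E
```

```text
scene [0.352 0.116 0.   ] height mm 109
scene [ 0.491 -0.093  0.   ] height mm 103
scene [0.498 0.007 0.   ] height mm 86
side [0.341 0.119 0.   ] height mm 111
side [ 0.483 -0.077  0.   ] height mm 104
side [0.513 0.006 0.   ] height mm 73
pad [ 0.5587594  -0.26419919  0.007     ]
```

View pics/crop1.png

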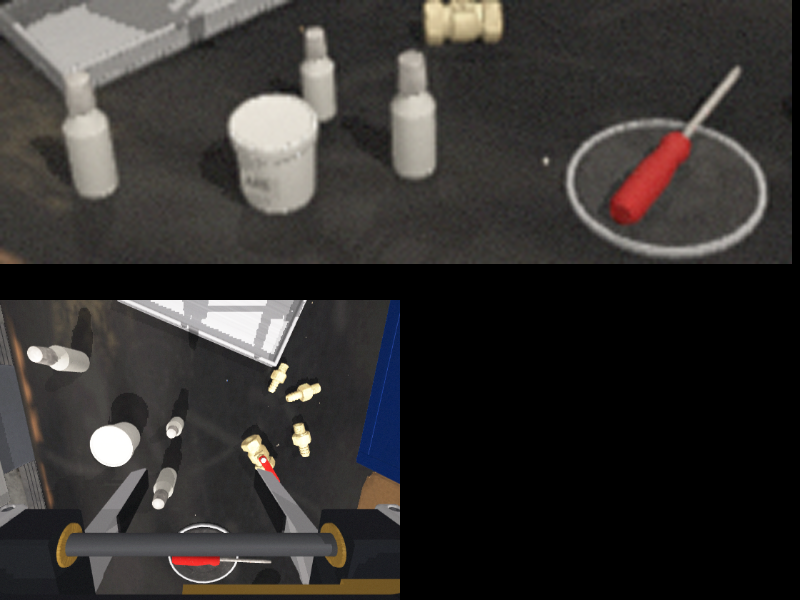

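The close crop confirms it: the middle bottle at scene (246,204), near (0.505, 0.005), is about 80 mm high, against 103–110 mm for the others. Next I'll look at the tray and then the driver from above.

```bash
python3 - <<'E'
from h import *
bot.move_pose([0.5,0.14,0.3],down(np.pi/2)) 
c=bot.calibration('wrist'); a=bot.grab_frame('wrist')
def rect(m,z):
    cn=max(cv2.findContours(m.astype(np.uint8),0,2)[0],key=cv2.contourArea)[:,0]
    P=np.array([ray(c,u,v,z)[:2] for u,v in cn])*1000
    return cv2.minAreaRect(P.astype(np.float32))
for d in bot.silhouettes('tray','wrist'): print('tray',round(d['score'],2),d['extent'],rect(d['pixels'],.025))
print(bot.get_state()['ee_pos'],bot.get_state()['time_s'])
bot.move_pose([0.56,-0.32,0.25],down(np.pi/2)) 
c=bot.calibration('wrist'); b=bot.grab_frame('wrist')
for l,z in [('driver_grip',.0205),('driver_tip',.0205),('pad_top',.006)]:
  for d in bot.silhouettes(l,'wrist'): print(l,round(d['score'],2),d['extent'],rect(d['pixels'],z))
hsv=cv2.cvtColor(b,cv2.COLOR_RGB2HSV); m=((hsv[...,0]<8)|(hsv[...,0]>172))&(hsv[...,1]>150)&(hsv[...,2]>60)
n,lab,st,ce=cv2.connectedComponentsWithStats(m.astype(np.uint8)); k=1+np.argmax(st[1:,4]); print('red',st[k],rect(lab==k,.0205))
save(np.hstack([cv2.resize(a,(400,300)),cv2.resize(b,(400,300))]),'tp'); print(bot.get_state()['time_s'])
E
```

```text
tray 0.84 [263.6, 118.4, 397.9, 294.8] ((563.81005859375, 207.59974670410156), (125.26483154296875, 263.74468994140625), 68.92137908935547)
tray 0.45 [6.0, 162.6, 38.4, 286.2] ((588.5724487304688, -260.2019348144531), (33.6119270324707, 197.67628479003906), 86.90155792236328)
[0.5001006  0.13959045 0.29959736] 2.4833
driver_grip 0.72 [316.5, 123.6, 336.4, 265.1] ((590.0025024414062, -262.4836730957031), (26.721078872680664, 197.94923400878906), 87.490478515625)
driver_tip 0.93 [314.2, 126.0, 338.7, 264.8] ((590.1053466796875, -264.74993896484375), (25.24575424194336, 197.26837158203125), 85.7396240234375)
pad_top 0.56 [267.6, 118.5, 375.5, 223.2] ((553.4884643554688, -266.50714111328125), (146.4647674560547, 146.1787872314453), 62.49003219604492)
red [   0  254   67   39 1581] ((713.8778076171875, -689.3104248046875), (59.59868621826172, 109.8891830444336), 24.72987174987793)
4.3917
```

View pics/tp.png

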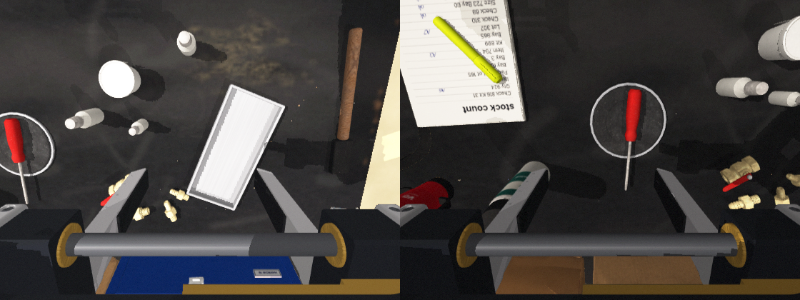

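The tray centre is at (0.564, 0.208), with its long axis at -21°, and its size agrees with the one given. The driver's handle is at about (0.538, -0.261), with the axis at -3° and the tip towards +x. The rectangle is 198 mm long against 200 mm given. In the right-hand view the handle is at (633,115) and the tip at (628,190).

```bash
python3 - <<'E'
from h import *
q=down(np.radians(86.8)); g=[.538,-.261]
bot.grip(.6,25); bot.move_pose(g+[.13],q)
print(bot.servo_line(g+[.011],vel=.08,contact_N=8),bot.get_state()['ee_pos'])
bot.grip(0,25); s=bot.get_state(); print(s['grip_width']*94,s['grasp_force'])
bot.servo_line(g+[.2]); s=bot.get_state(); print(s['grip_width']*94,s['grasp_force'],s['force'],s['time_s'])
save(bot.grab_frame('side'),'lift'); 
u=np.radians(-21.1); p=[.564-.0525*np.cos(u),.2076-.0525*np.sin(u)]
bot.move_pose([*p,.2],down(u+np.pi/2))
save(cv2.resize(bot.grab_frame('wrist'),(400,300)),'over'); print(bot.get_state()['time_s'])
E
python3 -c "
import cv2,numpy as np
a=cv2.resize(cv2.imread('pics/lift.png'),(400,300));b=cv2.imread('pics/over.png');cv2.imwrite('pics/lo.png',np.hstack([a,b]))"
```

```text
False [ 0.53821995 -0.26113808  0.01147461]
15.88966139804691 24.999892115592957
15.845016527456393 24.99981164932251 [ 0.17768901  0.24334121 -0.78202919] 9.4833
11.3583
```

View pics/lo.png

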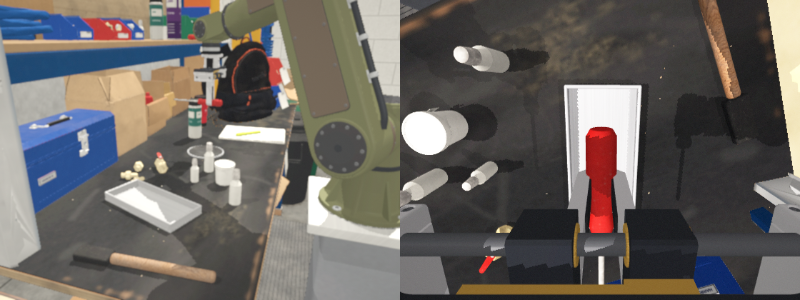

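The driver is held firmly (15.9 mm) and level. In the wrist view the handle (601,150) is centred over the tray (602,140) and in line with it. I'll lower it now.

```bash
python3 - <<'E'
from h import *
u=np.radians(-21.1); p=[.564-.0525*np.cos(u),.2076-.0525*np.sin(u)]
bot.servo_line([*p,.03],vel=.15)
print(bot.servo_line([*p,.0072],vel=.03,contact_N=4),bot.get_state()['ee_pos'])
bot.grip(.5); bot.servo_line([*p,.2],vel=.2)
# viewpoint: closing along x, camera at +y ; bottle at (.505,.005)
bot.move_pose([.505,-.07,.22],down(0))
c=bot.calibration('wrist'); a=bot.grab_frame('wrist'); print(np.round(-np.array(c['R']).T@np.array(c['t']),3))
for d in bot.silhouettes('bottle_mid','wrist'):
    cn=max(cv2.findContours(d['pixels'].astype(np.uint8),0,2)[0],key=cv2.contourArea)[:,0]
    e=d['extent']; print(round(d['score'],2),e, ray(c,(e[0]+e[2])/2,(e[1]+e[3])/2,.04).round(3))
for d in bot.silhouettes('driver_grip','wrist'): print('drv',d['score'],d['extent'])
save(np.hstack([cv2.resize(a,(400,300)),cv2.resize(bot.grab_frame('scene'),(400,300))]),'b'); print(bot.get_state()['time_s'])
E
```

```text
True [0.51470952 0.22639805 0.00698813]
[0.505 0.012 0.399]
0.83 [94.6, 0.0, 164.9, 41.1] [0.347 0.105 0.04 ]
0.82 [256.1, 179.8, 280.9, 226.5] [ 0.489 -0.091  0.04 ]
0.63 [269.3, 102.6, 295.5, 125.0] [0.505 0.013 0.04 ]
16.5083
```

View pics/b.png

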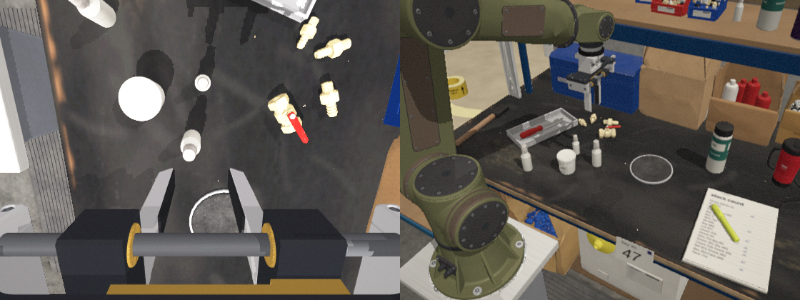

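The screwdriver now lies in the tray (scene half of the picture, about 532,132). In the wrist half, the small bottle is directly below the camera at (202,83), which puts it at (0.505, 0.012). The bottle is next.

```bash
python3 - <<'E'
from h import *
q=down(0); g=[.505,.012]
bot.grip(.55,12); bot.move_pose(g+[.13],q)
print(bot.servo_line(g+[.025],vel=.08,contact_N=6),bot.get_state()['ee_pos'])
bot.grip(0,12); s=bot.get_state(); print(s['grip_width']*94,s['grasp_force'])
bot.servo_line(g+[.2]); p=[.5535,-.2655]
bot.move_pose(p+[.2],q); s=bot.get_state(); print(s['grip_width']*94,s['grasp_force'],s['time_s'])
bot.servo_line(p+[.055],vel=.15)
print(bot.servo_line(p+[.0325],vel=.02,contact_N=3),bot.get_state()['ee_pos'])
bot.hold(.3); bot.grip(.5); bot.hold(.3); bot.servo_line(p+[.2],vel=.12)
bot.move_pose([.5535,-.32,.22],q)
c=bot.calibration('wrist'); a=bot.grab_frame('wrist')
for l in ['bottle_mid','pad_top']:
    for d in bot.silhouettes(l,'wrist'): 
        e=d['extent']; print(l,round(d['score'],2),e,ray(c,(e[0]+e[2])/2,(e[1]+e[3])/2,.048 if l[0]=='b' else .006).round(3))
sc=bot.grab_frame('scene'); sc=cv2.resize(sc[140:290,140:340+80],None,fx=1.42,fy=1.42)
o=np.zeros((300,800,3),np.uint8);o[:,:400]=cv2.resize(a,(400,300));o[:sc.shape[0],400:400+sc.shape[1]]=sc[:300,:400];save(o,'f')
print(bot.get_state()['time_s'])
E
```

```text
False [0.50527896 0.011986   0.0254379 ]
24.58891134702487 12.00011283159256
25.078029768968232 11.999883949756622 21.8
True [ 0.55345226 -0.26543507  0.03314082]
bottle_mid 0.76 [268.7, 126.9, 292.8, 149.2] [ 0.552 -0.265  0.048]
27.1917
```

View pics/f.png

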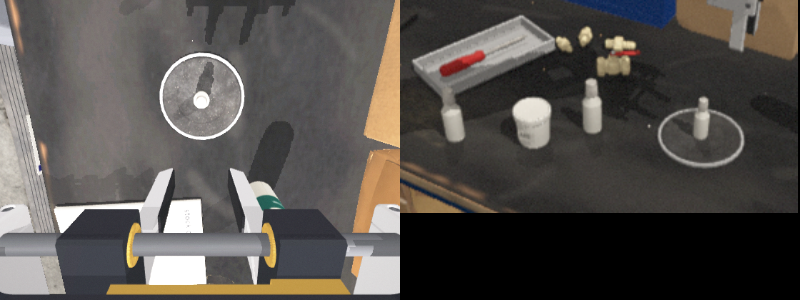

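The bottle stands upright in the pad (wrist 201,100; ring centre about 202,96). The driver is fully inside the tray, and the tub and can haven't moved. I'll check the ring centre once, then hand in.

```bash
python3 - <<'E'
from h import *
c=bot.calibration('wrist'); p=ray(c,202*1.4,96*1.4,.006); print(p)
if np.hypot(p[0]-.5535,p[1]+.2655)<.008: print(bot.job_done())
E
```

```text
[ 0.55438554 -0.26131213  0.006     ]
the job is handed in; nothing more can be done
None
```

The job is handed in: the screwdriver lies fully inside the tray, and the small adhesive bottle stands upright on the pad about 4 mm from its measured centre; the tub and spray can were left where they stood, at about 27 s on the clock.

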